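# Bolt the rack down, then draw a tube and hold it to the reader

## Robot

A 6-joint arm with a two-finger parallel gripper is mounted at the origin on a cart in front of the work surface, level with it; the furniture and walls round the work are solid. World frame = base frame: x ahead of the robot, y to its left, z up, the work surface at z = 0. Lengths are in m, angles in degrees, forces in N, time in s.
With the tool pointing down it reaches from about 0.35 to 0.875 m from the base axis. Payload 4.2 kg.
Tool frame: the origin (TCP) lies on the centre line of the jaws, within the pads' length; the fingertips stand tip_reach ahead of it and the grasp point (between the pads) is the TCP (tip_reach is the distance from the TCP to the fingertips, in m); z points along the fingers, y is the line along which they close (so a half turn about z gives the same grasp; the last joint's range is limited). The gripper opens to 87 mm and grips with 3 to 60 N. Pads are 19 mm wide; open, the fingers measure 117 mm over their backs; the gripper's body (75 mm by 190 mm) begins 51 mm behind the grasp point.
Start: joints at [80.019, 22.042, 0.453, 0, -68.411, -14.817], TCP at [0.262, 0.567, 0.242] pointing down, gripper open.
Joint ranges: [-179.83, 179.83], [-69.29, 118.12], [-61.27, 80.66], [-181.25, 117.63], [-171.15, -9.14], [-177.46, 177.46]. Speed limits (degrees/s): [159.86, 159.86, 180, 180, 180, 180].

## Interface

Orientations are given as a 3x3 rotation matrix whose columns are the frame's x, y, z axes.
In Python, from station import sense, capture, finish_job, tip_reach gives the robot as it stands.
- The arm moves only by the tool arm_command, never from a script. Its argument "deltas" is a list of rows, each a list of 7 numbers: the turn, a rotation vector about the tool's x, y, z in rad, then the shift along the tool's x, y, z in cm, then the closure, from -1 (fully open) to 1 (shut), so that 0 is half open. In form: [[rx, ry, rz, dx, dy, dz, hand], ...]. A call has 1 to 8 rows; each row is the pose to reach, as a shift and turn from the pose commanded when the call began, along the tool's axes at that moment; what a row does not reach only later rows make up. A row lasts 1/12 s, in which the tool goes at most 41.7 mm and 7.16 degrees, less where a joint would pass 70% of its speed; a pose out of reach is approached as far as the arm can. A call with a gripper value outside its range is refused whole. The fingers move at their own pace and stop on an object; the grip force is fixed at half the most. Time passes only in rows, so rows that repeat a pose let the fingers close. It gives the time, the measured TCP pose, the force, the opening and the grip force at its end, in the units of the state.
- sense(): the state, without advancing time (a new reading comes with each control period).
- capture(name): name is "scene" or "top"; returns a dict with "pixels" (384x512x3 uint8, blue, green, red), "fovy" (degrees; the focal length in pixels is half the picture's height over the tangent of half this angle, whatever the lens; pixels are square), "cx", "cy" (the principal point, pixels), "k1" (the pictures are not rectified: a ray, as slopes to the right and down, at radius r is drawn at 1 + k1 r^2 times it, then the intrinsics apply), "rvec" (rotation vector, rad) and "tvec" (3), from world to camera coordinates, as OpenCV has them. Camera axes: x right, y down, z forward; pixel columns grow to the right and rows downward; lengths in m; the calibration is good to about 2 mm. A picture is of the moment at which its call begins. There is no depth.
- finish_job(): hands the job in; it is judged then, once.
The state is a dict: "time_s": time; "joints": joint angles; "joint_velocities": joint speeds; "effort": joint torques, N m; "tcp_pos": TCP position; "ee_rot": TCP orientation; "wrist_force": force on the tool from outside, world axes, zero at the start; "moment": the same for the moment, N m; "gripper_width": opening from 0.0 (shut) to 1.0 (fully open); "gripper_force": force on a finger pad.
Only numpy, scipy, OpenCV 4.12 (cv2) and the standard library are available. Lean on these libraries where they do the work, as an engineer would, in place of code of your own. Each camera call takes 0.05 s, during which the arm holds its last target. There are 200 camera calls.

## Task

The spring fingers in this rack's wells grip so tightly that the rack would come up with a tube, so first slide the dock's barrel bolt fully home through the rack's keeper. Then draw the tube nearest the barcode reader straight up out of its well, tip it over parallel to the slope of the reader's window, cap end uppermost and its label (the side that faces the reader's end of the rack) toward the glass, and hold it there, centred over the window about 8 cm off the glass. The program finishes while the gripper is still holding the tube up there, clear of everything; leave the bolt home, the rack down on its dock, the other two tubes in their wells and the things around undisturbed.

Things in the scene. Friction and masses are not known exactly. Their poses are not given: they have to be found in the camera images.
- bolt (a joint): slide of the steel barrel bolt on the front of the dock, in m: 0 drawn fully back, 0.038 fully home against its stop. It slides along the dock's +x axis (away from the robot); friction about 1.5 N. The tip enters the keeper at about 0.012.
- bolt_knob (a point): middle of the head of the bolt's upright steel knob, 60 mm over the bench: cylinder 13.6 mm across, 22 mm tall, on a thinner neck; knob's top 11 mm above, head's lower edge 12 mm below. Moves with the bolt, axes as the dock's. The guide loops before and behind its path are 34 mm high. With the bolt home the tube to be drawn (106 mm high) stands 60 mm along +x, 15 mm along +y.
- dock: L-shaped aluminium plate 10 mm thick fixed on the bench: x from -16 to 52 mm, 184 mm wide, with a 44 mm wide tongue under the bolt to x = -114 mm; origin on its underside, x away from the robot along the bolt, y along the row of wells toward the reader. The rack stands on it between low lips with its centre at x = 22 mm. The bolt's axis lies at y = 45 mm, 26 mm over the bench.
- rack: loose white tube rack, 0.26 kg, 44 (x) x 160 (y) x 50 mm tall, wells at y = -60, -30, 0, 30, 60 mm; origin at the centre of its underside, 10 mm over the bench, axes as the dock's; deck top 60 mm over the bench. The keeper is a steel sleeve 10 mm wide inside on the lower deck at y = 45 mm, which the bolt enters along x. Spring fingers hold each tube with 4 to 7 N of friction.
- sample_mid (a point): centre, half-way up, of the tube to be read, in the well at y = 60 mm nearest the reader. Round capped tube 90 mm long, 15 g; z runs from foot to cap, x out through the middle of the label. Body 12.4 mm across, cap 15.6 mm across over the top 21 mm (24 to 45 mm above this point). Foot 16 mm, cap top 106 mm over the bench at first; it leaves the deck after 45 mm.
- sample_foot (a point): the bottom end of that tube, 45 mm below its centre; axes as the tube's own.
- tube_mid_mid (a point): centre, half-way up, of a second tube of the same make, in the middle well (y = 0): stays where it is.
- tube_end_mid (a point): centre, half-way up, of a third tube, in the far well (y = -60 mm): stays where it is.
- reader_window: the barcode reader's window: flat face 96 mm (along the slope) x 78 mm of the grey reader head, leaning back so that its slope is 40 degrees from upright; origin at the centre of the face, 108 mm over the bench; x points up the slope, y across the window, z straight out of the glass. The head is 45 mm thick and its top edge is 145 mm over the bench ; round foot 104 mm across. Fixed.
- pipette: white adjustable pipette 221 mm long lying on the bench, bystander; origin on its underside
- cream_jar: white screw-top jar, 61 mm across, 82 mm tall, bystander; origin at the centre of its underside
- tape_roll: roll of brown tape lying flat, 92 mm across, 48 mm tall, bystander; origin at the centre of its underside
- carton: small carton 55 x 85 x 45 mm, bystander; origin at the centre of its underside
Mind the look-alikes: they are no part of the job. What is shaped like the part that bears reader_window but blue, orange or yellow is not meant.

How it is judged:
By the outcome, as a careful person would: the job done as asked, in the order asked, and still so for the second after the job is handed in, while the arm keeps its last pose, push and grip.
It also fails if it takes over 45 s, if anything falls off the work surface, if the arm or the gripper's body presses on something with over 40 N, if the wrist force passes 120 N, or if a joint passes its speed limit or range.

## Working session

There is one attempt and no reset: what is moved stays moved. The work goes in short steps, Python scripts to look and compute and a tool call to move; the robot and the scene stay as the last step left them, time stands still between calls to the robot, and variables do not carry over. Pictures are saved under pics/ and viewed, at most 11 in all, crops included, and the job is handed in when it is done.

Besides the shell and the picture viewer there is one more tool, called after "Request:" by a JSON object that holds its "op" and its "data", one argument or row to a line. arm_command: Moves the arm, as the interface text tells. Its arguments: {"type":"object","properties":{"deltas":{"type":"array"}},"required":["deltas"]}

```bash
ls; mkdir -p pics
python3 - <<'E'
from station import *
import cv2
s=sense(); print({k:s[k] for k in ('time_s','tcp_pos','ee_rot','gripper_width')}, tip_reach)
for n in('scene','top'):
    c=capture(n); cv2.imwrite(f'pics/{n}0.png',c['pixels']); print({k:v for k,v in c.items() if k!='pixels'})
E
```

```text
pics
{'time_s': 0.0, 'tcp_pos': array([0.2618888 , 0.56689485, 0.24046354]), 'ee_rot': array([[ 9.07731091e-01, -4.19551665e-01, -8.15983813e-04],
       [-4.19552450e-01, -9.07728950e-01, -1.97377425e-03],
       [ 8.74081438e-05,  2.13400426e-03, -9.99997719e-01]]), 'gripper_width': 0.9999789941841972} 0.019
{'fovy': 53.74692488873655, 'cx': 258.6423541839292, 'cy': 197.57024496037715, 'k1': 0.012096505007984244, 'rvec': array([ 2.10285335, -1.11345539,  0.49188202]), 'tvec': array([-0.35585323,  0.39885395,  0.81978635])}
{'fovy': 57.87592069347792, 'cx': 255.8007202538358, 'cy': 193.72576014193558, 'k1': -0.017103208868526038, 'rvec': array([ 2.17061712, -2.21692172,  0.08182641]), 'tvec': array([-0.04160774,  0.58403302,  1.09726642])}
```

View pics/scene0.png

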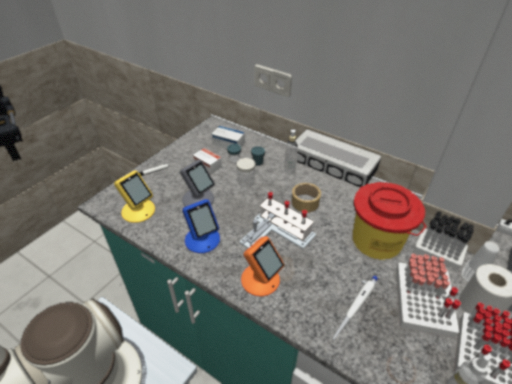

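View pics/top0.png

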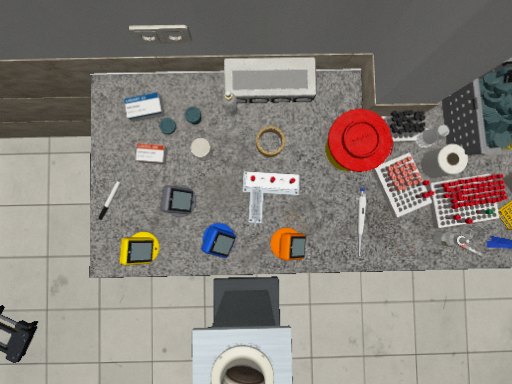

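```bash
cat > h.py <<'E'
import numpy as np, cv2
from station import *
def K(c):
    f=c['pixels'].shape[0]/2/np.tan(np.radians(c['fovy']/2))
    return np.array([[f,0,c['cx']],[0,f,c['cy']],[0,0,1]]), np.array([c['k1'],0,0,0,0.])
def proj(c,P):
    k,d=K(c); return cv2.projectPoints(np.array(P,float).reshape(-1,3),c['rvec'],c['tvec'],k,d)[0].reshape(-1,2)
def ray(c,uv):
    k,d=K(c); n=cv2.undistortPoints(np.array(uv,float).reshape(-1,1,2),k,d).reshape(-1,2)
    R=cv2.Rodrigues(c['rvec'])[0]; return -R.T@c['tvec'], np.c_[n,np.ones(len(n))]@R
def plane(c,uv,z):
    o,d=ray(c,uv); z=np.broadcast_to(z,len(d)); return o+d*((z-o[2])/d[:,2])[:,None]
def tri(c1,uv1,c2,uv2):
    o1,d1=ray(c1,uv1);o2,d2=ray(c2,uv2);out=[]
    for a,b in zip(d1,d2):
        a=a/np.linalg.norm(a);b=b/np.linalg.norm(b)
        t=np.linalg.lstsq(np.c_[a,-b],o2-o1,rcond=None)[0]
        p,q=o1+t[0]*a,o2+t[1]*b; out.append(np.r_[(p+q)/2,np.linalg.norm(p-q)])
    return np.array(out)
E
python3 - <<'E'
from h import *
t=capture('top');s=capture('scene')
np.set_printoptions(precision=4,suppress=True)
a=cv2.resize(t['pixels'][150:240,145:315],None,fx=4.5,fy=4.5,interpolation=cv2.INTER_CUBIC)
b=cv2.resize(s['pixels'][145:265,170:330],None,fx=5,fy=5,interpolation=cv2.INTER_CUBIC)
cv2.imwrite('pics/tc.png',a);cv2.imwrite('pics/sc.png',b)
def reds(c,box):
    x0,y0,x1,y1=box; im=c['pixels'][y0:y1,x0:x1].astype(int)
    m=((im[...,2]>110)&(im[...,1]<70)&(im[...,0]<70)).astype(np.uint8)
    n,_,st,ce=cv2.connectedComponentsWithStats(m)
    return [(ce[i]+[x0,y0],st[i]) for i in range(1,n) if st[i,4]>3]
for c,bx in((t,(240,165,305,200)),(s,(255,180,320,230))):
    for r in reds(c,bx): print(r)
    print('z0.106',plane(c,[r[0] for r in reds(c,bx)],0.106))
print(-cv2.Rodrigues(t['rvec'])[0].T@t['tvec'],-cv2.Rodrigues(s['rvec'])[0].T@s['tvec'])
E
```

```text
(array([252.5, 178. ]), array([11, 11,  4,  5, 16], dtype=int32))
(array([272.4286, 179.0714]), array([31, 12,  4,  5, 14], dtype=int32))
(array([292.2308, 180.2308]), array([51, 14,  4,  4, 13], dtype=int32))
z0.106 [[ 0.6245 -0.0441  0.106 ]
 [ 0.6201 -0.1033  0.106 ]
 [ 0.6154 -0.1621  0.106 ]]
(array([269.6154, 194.5385]), array([13, 13,  4,  4, 13], dtype=int32))
(array([286.5   , 203.7143]), array([30, 22,  4,  4, 14], dtype=int32))
(array([303.7895, 211.9474]), array([47, 30,  5,  5, 19], dtype=int32))
z0.106 [[ 0.6191 -0.0492  0.106 ]
 [ 0.614  -0.1095  0.106 ]
 [ 0.6131 -0.166   0.106 ]]
[ 0.5117 -0.0415  1.1328] [-0.0736 -0.4701  0.8552]
```

View pics/tc.png

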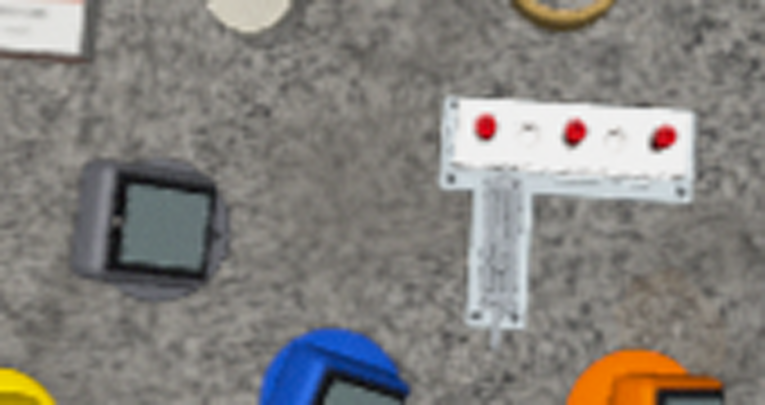

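View pics/sc.png

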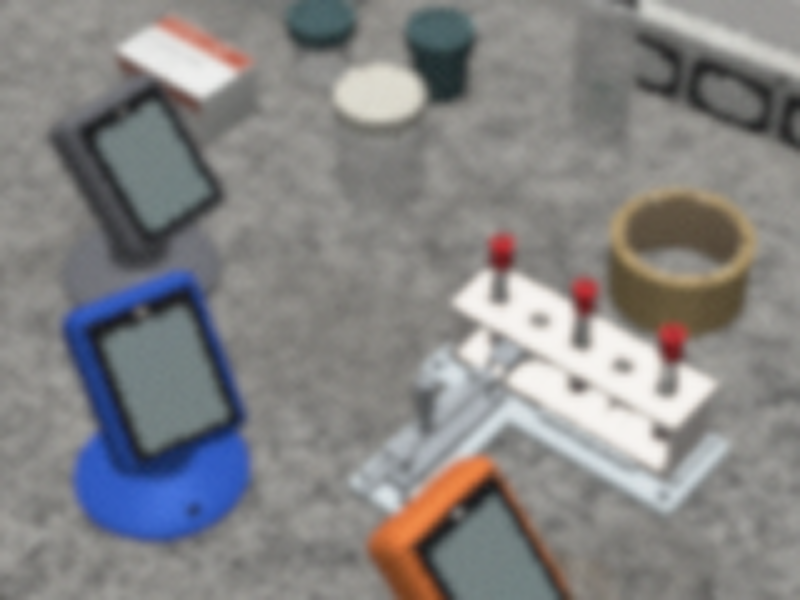

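Run:
```python
from h import *
t=capture('top');s=capture('scene')
np.set_printoptions(precision=4,suppress=True)
def cr(c,x0,y0,x1,y1,f): return cv2.resize(c['pixels'][y0:y1,x0:x1],None,fx=f,fy=f,interpolation=cv2.INTER_CUBIC)
A=cr(t,158,180,202,220,9);B=cr(s,178,156,222,196,9); D=cr(s,232,208,276,235,9);E=cr(t,240,184,284,211,9)
cv2.imwrite('pics/comp.png',np.vstack([np.hstack([A,B]),np.hstack([E,D])])[:600])
# deck
im=t['pixels'].astype(int)[165:200,238:305]
m=(im.min(2)>195).astype(np.uint8); red=((im[...,2]-im[...,1])>60)
m=cv2.morphologyEx(m,cv2.MORPH_CLOSE,np.ones((5,5)))
n,l,st,ce=cv2.connectedComponentsWithStats(m); i=1+np.argmax(st[1:,4])
cn=cv2.findContours((l==i).astype(np.uint8),cv2.RETR_EXTERNAL,cv2.CHAIN_APPROX_NONE)[0][0]
r=cv2.minAreaRect(cn); print(r)
p=plane(t,cv2.boxPoints(r)+[238,165],0.060); print(p, p.mean(0), [np.linalg.norm(p[i]-p[(i+1)%4]) for i in range(4)])
caps=tri(t,[[252.5,178],[272.43,179.07],[292.23,180.23]],s,[[269.6,194.5],[286.5,203.7],[303.8,211.9]]);print(caps)
```

```text
((32.5, 20.5), (27.0, 55.0), 90.0)
[[ 0.6489 -0.0151  0.06  ]
 [ 0.6454 -0.1863  0.06  ]
 [ 0.5613 -0.1838  0.06  ]
 [ 0.5649 -0.0135  0.06  ]] [ 0.6051 -0.0997  0.06  ] [np.float64(0.17115808376098754), np.float64(0.08414720313214816), np.float64(0.17029179351901755), np.float64(0.08399352162223221)]
[[ 0.6256 -0.0446  0.0988  0.0011]
 [ 0.6215 -0.1046  0.0973  0.0018]
 [ 0.6164 -0.1635  0.1018  0.002 ]]
```

View pics/comp.png

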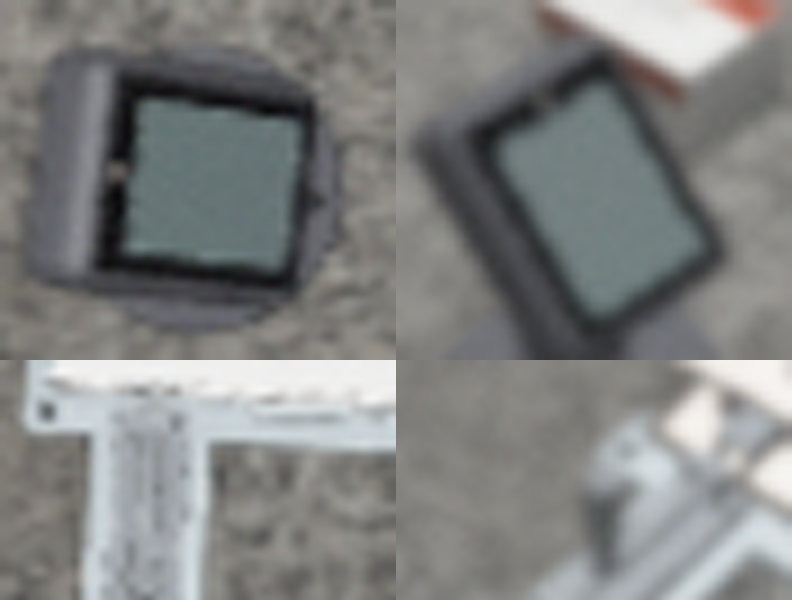

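Run:
```python
from h import *
t=capture('top');s=capture('scene')
np.set_printoptions(precision=4,suppress=True)
a=np.array([[138,97],[306,120],[290,272],[125,253],[120,72],[318,98],[300,288],[98,270]])/9+[158,180]-.45
b=(np.array([[610,85],[710,245],[600,325],[498,150],[607,60],[722,250],[600,335],[475,135]])-[396,0])/9+[178,156]-.45
q=tri(t,a,s,b); print(q)
for Q in(q[:4,:3],q[4:,:3]):
    c=Q.mean(0);x=(Q[0]+Q[3]-Q[1]-Q[2])/2;y=(Q[3]-Q[0]+Q[2]-Q[1])/2
    n=np.cross(x,y);n/=np.linalg.norm(n)
    print(c,np.linalg.norm(x),np.linalg.norm(y),x/np.linalg.norm(x),y/np.linalg.norm(y),n,'elev',np.degrees(np.arcsin(n[2])),'az',np.degrees(np.arctan2(n[1],n[0])))
ex=np.array([.997,-.077,0]);ey=np.array([.077,.997,0]);o=np.array([.5993,-.1025,0])
D=lambda x,y,z:o+ex*x+ey*y+np.array([0,0,z])
P=[D(-.076,.045,.06),D(-.076,.045,.071),D(-.114,.067,.01),D(-.114,.023,.01),D(-.016,.092,.01),D(-.016,-.092,.01),D(.022,.06,.106)]
print(P[0]); print(proj(t,P));print(proj(s,P))
print('seen top', (np.array([[466,325],[524,327],[442,187],[690,200]])+.5)/4.5+[144.5,149.5]); print('seen scene knob',[209/9+231.5,140/9+207.5])
```

```text
[[0.592  0.1861 0.1273 0.0034]
 [0.5861 0.1408 0.0813 0.0016]
 [0.5351 0.1471 0.079  0.0015]
 [0.5413 0.1903 0.1309 0.002 ]
 [0.5993 0.1918 0.1308 0.0014]
 [0.5929 0.1392 0.0749 0.002 ]
 [0.53   0.1432 0.0804 0.0025]
 [0.5366 0.1965 0.1378 0.0041]]
[0.5636 0.1661 0.1046] 0.06626248478420667 0.051109083660269214 [0.0909 0.6679 0.7387] [-0.9946  0.103   0.0125] [-0.0677 -0.7359  0.6737] elev 42.355079657417726 az -95.25882127513232
[0.5647 0.1677 0.106 ] 0.07782346884852276 0.0632695110672921 [0.0835 0.6808 0.7277] [-0.9928  0.068   0.0985] [ 0.0176 -0.7312  0.682 ] elev 42.99715191536251 az -88.62224326412745
[ 0.527  -0.0518  0.06  ]
[[255.6264 211.0018]
 [255.6599 210.9497]
 [248.01   222.6303]
 [261.6398 223.3895]
 [242.0311 191.9062]
 [298.6738 195.0927]
 [252.5667 177.5352]]
[[252.3752 224.8795]
 [252.3643 222.2351]
 [238.2855 240.59  ]
 [250.0075 248.0198]
 [252.8617 217.652 ]
 [302.7795 246.8488]
 [269.4637 192.6109]]
seen top [[248.1667 221.8333]
 [261.0556 222.2778]
 [242.8333 191.1667]
 [297.9444 194.0556]]
seen scene knob [254.72222222222223, 223.05555555555554]
```

```bash
cat >> h.py <<'E'
from scipy.spatial.transform import Rotation as Ro
def rot(yaw,tilt=0): # yaw of tool x (deg), tool down, then tilt about tool y
    y=np.radians(yaw); x=np.array([np.cos(y),np.sin(y),0]); z=np.array([0,0,-1.])
    return np.c_[x,np.cross(z,x),z]@Ro.from_euler('y',tilt,degrees=True).as_matrix()
def go(p,R):
    s=sense(); M=np.array(s['ee_rot']); np.set_printoptions(precision=4,suppress=True)
    print('t',s['time_s'],'tcp',s['tcp_pos'],'w',s['gripper_width'],'F',s['wrist_force'])
    print('rot',Ro.from_matrix(M.T@R).as_rotvec(),'cm',M.T@(np.array(p)-s['tcp_pos'])*100)
E
python3 -c "
from h import *
go([.529,-.052,.20],rot(-94.4))"
```

```text
t 0.4 tcp [0.2621 0.5673 0.2414] w 0.9985741906024774 F [-0.1242  0.2928 -0.6574]
rot [ 0.0003 -0.0002  1.2148] cm [50.2067 45.0203  4.1545]
```

Request:
{"op": "arm_command", "data": {
  "deltas": [
    [0, 0, 1.215, 50.2, 45, 3, 0],
    [0, 0, 1.215, 50.2, 45, 3, 0],
    [0, 0, 1.215, 50.2, 45, 3, 0],
    [0, 0, 1.215, 50.2, 45, 3, 0],
    [0, 0, 1.215, 50.2, 45, 3, 0],
    [0, 0, 1.215, 50.2, 45, 3, 0],
    [0, 0, 1.215, 50.2, 45, 3, 0],
    [0, 0, 1.215, 50.2, 45, 3, 0]
  ]
}}

```text
time_s: 1.07
tcp_pos: [0.3943, 0.2597, 0.227]
ee_rot: [[0.132, -0.991, 0.001], [-0.991, -0.132, 0.001], [-0.001, -0.001, -1.0]]
wrist_force: [1.7, -0.0, -0.4]
gripper_width: 0.526
gripper_force: 0.0
```

```bash
python3 -c "
from h import *
go([.529,-.052,.20],rot(-94.4))"
```

```text
t 1.0667 tcp [0.3943 0.2597 0.227 ] w 0.525725394232189 F [ 1.7359 -0.0337 -0.4314]
rot [-0.0007  0.0007  0.2093] cm [32.6802 -9.2336  2.6913]
```

Request:
{"op": "arm_command", "data": {
  "deltas": [
    [0, 0, 0.2, 30, -8, 2.5, 0],
    [0, 0, 0.2, 30, -8, 2.5, 0],
    [0, 0, 0.2, 30, -8, 2.5, 0],
    [0, 0, 0.2, 30, -8, 2.5, 0],
    [0, 0, 0.2, 30, -8, 2.5, 0],
    [0, 0, 0.2, 30, -8, 2.5, 0],
    [0, 0, 0.2, 30, -8, 2.5, 0],
    [0, 0, 0.2, 30, -8, 2.5, 0]
  ]
}}

```text
time_s: 1.73
tcp_pos: [0.5154, -0.0281, 0.2014]
ee_rot: [[-0.065, -0.998, -0.0], [-0.998, 0.065, -0.001], [0.001, 0.0, -1.0]]
wrist_force: [-0.3, -0.8, -0.3]
gripper_width: 0.499
gripper_force: 0.0
```

Request:
{"op": "arm_command", "data": {
  "deltas": [
    [0, 0, 0, 0, 0, 0, 0],
    [0, 0, 0, 0, 0, 0, 0],
    [0, 0, 0, 0, 0, 0, 0]
  ]
}}

```text
time_s: 1.98
tcp_pos: [0.5143, -0.0243, 0.2018]
ee_rot: [[-0.062, -0.998, -0.0], [-0.998, 0.062, 0.0], [-0.0, 0.0, -1.0]]
wrist_force: [0.7, -0.0, -0.0]
gripper_width: 0.501
gripper_force: 0.0
```

```bash
python3 -c "
from h import *
go([.529,-.052,.12],rot(-94.4))"
```

```text
t 1.9833 tcp [ 0.5143 -0.0243  0.2018] w 0.5013154313247437 F [ 0.6612 -0.0095 -0.0386]
rot [0.0001 0.0001 0.0147] cm [ 2.6702 -1.6431  8.1745]
```

Request:
{"op": "arm_command", "data": {
  "deltas": [
    [0, 0, 0.015, 2.7, -1.6, 4, 0],
    [0, 0, 0.015, 2.7, -1.6, 8.2, 0],
    [0, 0, 0.015, 2.7, -1.6, 8.2, 0],
    [0, 0, 0.015, 2.7, -1.6, 8.2, 0],
    [0, 0, 0.015, 2.7, -1.6, 8.2, 0],
    [0, 0, 0.015, 2.7, -1.6, 8.2, 0]
  ]
}}

```text
time_s: 2.48
tcp_pos: [0.5303, -0.0514, 0.1221]
ee_rot: [[-0.075, -0.997, 0.004], [-0.997, 0.075, 0.0], [-0.0, -0.004, -1.0]]
wrist_force: [-0.2, 0.5, -0.2]
gripper_width: 0.499
gripper_force: 0.0
```

Run:
```python
from h import *
go([.529,-.052,.066],rot(-94.4))
s=capture('scene');t=capture('top')
a=cv2.resize(s['pixels'][160:250,215:315],None,fx=5,fy=5,interpolation=cv2.INTER_CUBIC)
b=cv2.resize(t['pixels'][160:250,225:285],None,fx=5,fy=5,interpolation=cv2.INTER_CUBIC)
cv2.imwrite('pics/k1.png',np.hstack([a,b]))
```

```text
t 2.4833 tcp [ 0.5303 -0.0514  0.1221] w 0.498837452353123 F [-0.2455  0.5347 -0.2118]
rot [-0.0042  0.0005  0.002 ] cm [0.0681 0.1453 5.6053]
```

View pics/k1.png

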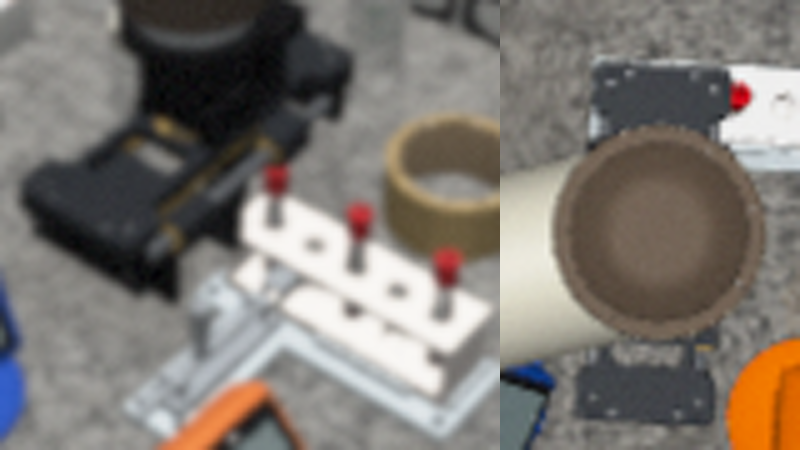

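Run:
```python
from h import *
s=sense();R=np.array(s['ee_rot']);p=np.array(s['tcp_pos']);c=capture('scene')
np.set_printoptions(precision=1,suppress=True)
P=[p+R@np.array(v) for v in([0,.022,.019],[0,-.022,.019],[0,.037,.019],[0,-.037,.019],[0,0,0],[0.037,.095,-.051],[0.037,-.095,-.051],[-0.037,.095,-.051])]
print((proj(c,P)-[215,160])*5)
ex=np.array([.997,-.077,0]);ey=np.array([.077,.997,0]);o=np.array([.601,-.1025,0])
D=lambda x,y,z:o+ex*x+ey*y+np.array([0,0,z])
print((proj(c,[D(-.076,.045,.071),D(-.076,.045,.048),D(-.038,.045,.071),D(-.016,-.092,.01),D(-.114,.067,.01),D(.022,.06,.106),D(.022,-.06,.106)])-[215,160])*5)
```

```text
[[164.4 290.7]
 [214.3 246.1]
 [146.8 306.4]
 [230.8 231.4]
 [189.5 244. ]
 [126.2 311.3]
 [350.4 112.5]
 [ 15.2 244.5]]
[[188.5 309.4]
 [188.6 336.8]
 [230.  271.8]
 [440.3 432.3]
 [118.2 401.1]
 [273.9 161.4]
 [445.4 252.7]]
```

Run:
```python
from h import *
def cr(n,x0,y0,x1,y1,f):
    a=cv2.resize(cv2.imread(n)[y0:y1,x0:x1],None,fx=f,fy=f,interpolation=cv2.INTER_LANCZOS4)
    return cv2.convertScaleAbs(a,alpha=1.5,beta=-110)
cv2.imwrite('pics/kz.png',np.hstack([cr('pics/scene0.png',236,204,276,244,10),cr('pics/top0.png',238,186,274,226,10)]))
```

```text
(no output)
```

View pics/kz.png

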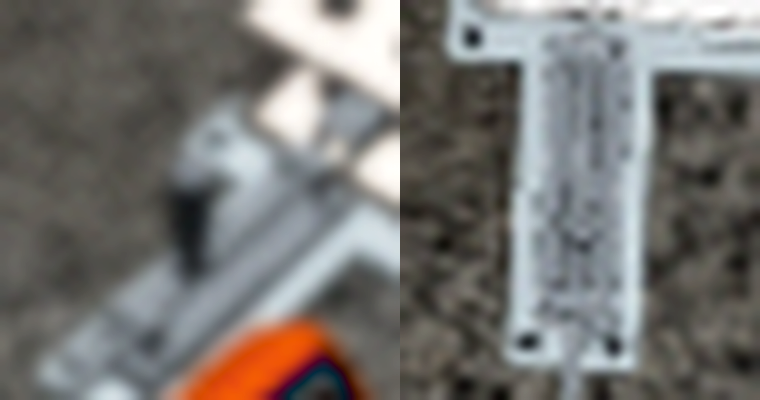

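Request:
{"op": "arm_command", "data": {
  "deltas": [
    [0, 0, 0, 0.3, 0.1, 2, 0],
    [0, 0, 0, 0.3, 0.1, 4, 0],
    [0, 0, 0, 0.3, 0.1, 5, 0],
    [0, 0, 0, 0.3, 0.1, 5.6, 0],
    [0, 0, 0, 0.3, 0.1, 5.6, 0],
    [0, 0, 0, 0.3, 0.1, 5.6, 0]
  ]
}}

```text
time_s: 3.13
tcp_pos: [0.5282, -0.0553, 0.0643]
ee_rot: [[-0.076, -0.997, 0.001], [-0.997, 0.076, -0.0], [0.0, -0.001, -1.0]]
wrist_force: [1.1, -1.0, 0.6]
gripper_width: 0.498
gripper_force: 0.0
```

Close on the knob.

Request:
{"op": "arm_command", "data": {
  "deltas": [
    [0, 0, 0, 0, 0, 0, 1],
    [0, 0, 0, 0, 0, 0, 1],
    [0, 0, 0, 0, 0, 0, 1],
    [0, 0, 0, 0, 0, 0, 1],
    [0, 0, 0, 0, 0, 0, 1],
    [0, 0, 0, 0, 0, 0, 1]
  ]
}}

```text
time_s: 3.63
tcp_pos: [0.5285, -0.0554, 0.0642]
ee_rot: [[-0.077, -0.997, 0.002], [-0.997, 0.077, 0.0], [-0.0, -0.002, -1.0]]
wrist_force: [2.5, -0.4, 1.2]
gripper_width: 0.14
gripper_force: 30.0
```

Request:
{"op": "arm_command", "data": {
  "deltas": [
    [0, 0, 0, 0, -0.6, 0, 1],
    [0, 0, 0, 0, -1.2, 0, 1],
    [0, 0, 0, 0, -1.8, 0, 1],
    [0, 0, 0, 0, -2.4, 0, 1],
    [0, 0, 0, 0, -3.0, 0, 1],
    [0, 0, 0, 0, -3.4, 0, 1],
    [0, 0, 0, 0, -3.4, 0, 1],
    [0, 0, 0, 0, -3.4, 0, 1]
  ]
}}

```text
time_s: 4.3
tcp_pos: [0.5628, -0.0581, 0.0642]
ee_rot: [[-0.077, -0.997, 0.001], [-0.997, 0.077, -0.0], [0.0, -0.001, -1.0]]
wrist_force: [-0.7, -0.2, 5.3]
gripper_width: 0.142
gripper_force: 30.0
```

Request:
{"op": "arm_command", "data": {
  "deltas": [
    [0, 0, 0, 0, -0.2, 0, 1],
    [0, 0, 0, 0, -0.4, 0, 1],
    [0, 0, 0, 0, -0.5, 0, 1],
    [0, 0, 0, 0, -0.6, 0, 1],
    [0, 0, 0, 0, -0.6, 0, 1],
    [0, 0, 0, 0, -0.6, 0, 1]
  ]
}}

```text
time_s: 4.8
tcp_pos: [0.5629, -0.0582, 0.064]
ee_rot: [[-0.078, -0.997, -0.011], [-0.997, 0.078, -0.0], [0.001, 0.011, -1.0]]
wrist_force: [-11.8, 5.6, 15.2]
gripper_width: 0.144
gripper_force: 30.0
```

Request:
{"op": "arm_command", "data": {
  "deltas": [
    [0, 0, 0, 0, -0.2, -0.1, 1],
    [0, 0, 0, 0, -0.4, -0.2, 1],
    [0, 0, 0, 0, -0.5, -0.2, 1],
    [0, 0, 0, 0, -0.5, -0.2, 1]
  ]
}}

```text
time_s: 5.13
tcp_pos: [0.5631, -0.0584, 0.064]
ee_rot: [[-0.08, -0.997, -0.022], [-0.997, 0.08, 0.0], [0.001, 0.022, -1.0]]
wrist_force: [-19.9, 8.9, 14.0]
gripper_width: 0.141
gripper_force: 30.0
```

Run:
```python
from h import *
go([.529,-.052,.066],rot(-94.4))
s=capture('scene')
a=cv2.resize(s['pixels'][175:250,225:315],None,fx=8,fy=8,interpolation=cv2.INTER_CUBIC)
cv2.imwrite('pics/k2.png',a)
```

```text
t 5.1333 tcp [ 0.5631 -0.0584  0.064 ] w 0.14089645599568626 F [-19.8775   8.8923  13.9515]
rot [ 0.022  -0.0013 -0.0029] cm [-0.3651  3.456  -0.1258]
```

View pics/k2.png

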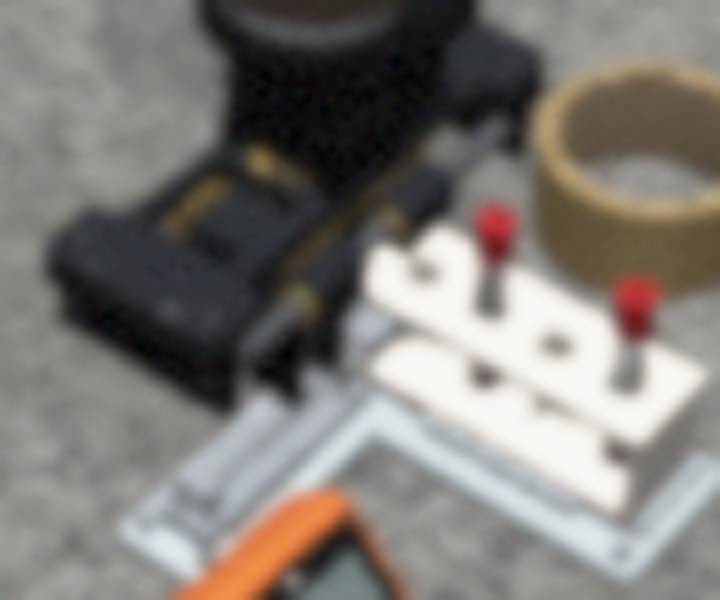

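Request:
{"op": "arm_command", "data": {
  "deltas": [
    [0, 0, 0, 0, 0.5, 0, 1],
    [0, 0, 0, 0, 0.8, 0, 1],
    [0, 0, 0, 0, 0.9, 0, 1],
    [0, 0, 0, 0, 0.9, 0, 1],
    [0, 0, 0, 0, 0.9, 0, 0.55],
    [0, 0, 0, 0, 0.9, 0, 0.45],
    [0, 0, 0, 0, 0.9, 0, 0.45],
    [0, 0, 0, 0, 0.9, 0, 0.45]
  ]
}}

```text
time_s: 5.85
tcp_pos: [0.5647, -0.0583, 0.0665]
ee_rot: [[-0.077, -0.997, 0.002], [-0.997, 0.077, -0.0], [-0.0, -0.002, -1.0]]
wrist_force: [0.4, -0.7, -0.8]
gripper_width: 0.264
gripper_force: 0.0
```

Request:
{"op": "arm_command", "data": {
  "deltas": [
    [0, 0, 0, 0, 0, -2, 0.45],
    [0, 0, 0, 0, 0, -5, 0.45],
    [0, 0, 0, 0, 0, -9, 0.45],
    [0, 0, 0, 1, 0, -12, 0.2],
    [0, 0, 0, 8, 0, -14, 0.2],
    [0, 0, 0, 8, 0, -14, 0.2],
    [0, 0, 0, 8, 0, -14, 0.2]
  ]
}}

```text
time_s: 6.43
tcp_pos: [0.5583, -0.1419, 0.2093]
ee_rot: [[-0.081, -0.997, 0.007], [-0.997, 0.08, -0.002], [0.001, -0.007, -1.0]]
wrist_force: [0.9, 0.6, 1.0]
gripper_width: 0.389
gripper_force: 0.0
```

Run:
```python
from h import *
go([.625,-.045,.16],rot(-94.4))
s=capture('scene')
a=cv2.resize(s['pixels'][175:250,225:315],None,fx=8,fy=8,interpolation=cv2.INTER_CUBIC)
cv2.imwrite('pics/k3.png',a)
```

```text
t 6.4333 tcp [ 0.5583 -0.1419  0.2093] w 0.388771404380573 F [0.9034 0.5996 0.9985]
rot [-0.0066 -0.001  -0.0038] cm [-10.1976  -5.8335   4.9606]
```

View pics/k3.png

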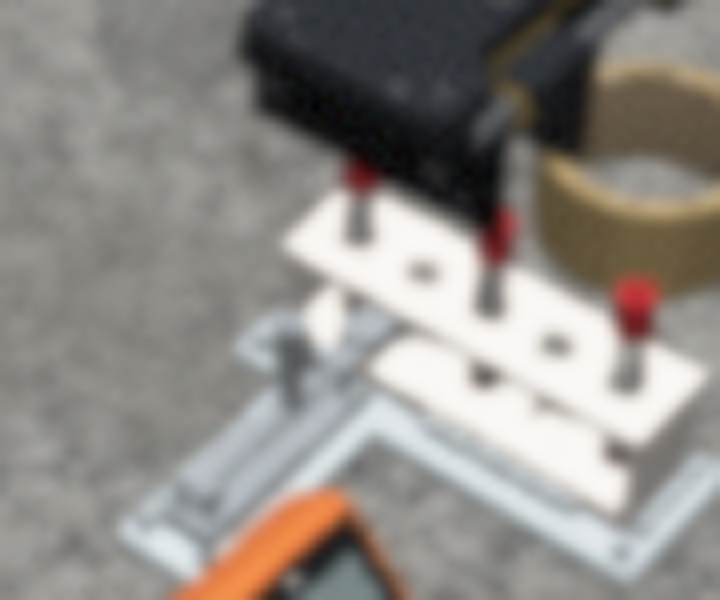

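Run:
```python
from h import *
np.set_printoptions(precision=2,suppress=True)
s=capture('scene');g1=s['pixels'].astype(float).mean(2);g0=cv2.imread('pics/scene0.png').astype(float).mean(2)
d=g1-g0; x0,y0,x1,y1=248,212,268,236
print(np.round(d[y0:y1,x0:x1]).astype(int))
v,u=np.mgrid[y0:y1,x0:x1]
for w in (np.clip(d[y0:y1,x0:x1]-15,0,None),np.clip(-d[y0:y1,x0:x1]-15,0,None)): print((u*w).sum()/w.sum(),(v*w).sum()/w.sum())
o=np.array([.601,-.1025,0]);ex=np.array([.997,-.077,0]);ey=np.array([.077,.997,0])
for x in(-.076,-.038):print(proj(s,[o+ex*x+ey*.045+[0,0,z] for z in(.071,.048,.03)]))
```

```text
[[   8    7    6    7    7    5    6    7    8    4    8    7    8    9
     7    6   10    5    6   11]
 [   4    6    9    7    7    6    6    9    7    8    6    8   15   13
     5   -1    5    5    7   11]
 [   7    3    8    4    7    9    8    7    7    5    7   12   21   14
    -5   -8    2    4    6    7]
 [   7    5    6    7    3    5    9    5    7    8    7    7   14    6
   -23  -16   -2    3    6    7]
 [  10    6    6    4    6    5    7    8    8    8   -6  -23  -16  -15
   -31  -27   -4    5    6    9]
 [   7    6    3    5    6    6    5    8   10    8  -17  -54  -69  -55
   -46  -25   -2    4    7   10]
 [   6    5    9    7    8    6    5    5    8    0  -26  -74 -106 -104
   -83  -43   -5    7    9   13]
 [   7    5    4    6    4    0   -8   -6    2    3  -19  -71 -117 -125
  -109  -64  -16    7    9    4]
 [   5    5    7    8    4  -12  -25  -24  -14   -1  -17  -69 -108 -125
  -111  -63  -21    4    9    4]
 [   9    6    7    8    7   -9  -24  -29  -15   -5  -16  -57 -104 -115
   -89  -40   -9    5    8    5]
 [   7    8    5    7   11    4   -3   -1    4    
[... 899 characters left out ...]
 7    8    7    9   16   39   59   59   37   18    9    9    9   10
     7    7    8   11    9   10]
 [   6   10    8    9   13   20   35   30   19   12    9   10    9    8
     6    7   10    9    8    8]
 [  10   10    9   10   11   12   14   14    9   10   10    9    9    7
     8    9    9    9   12    6]
 [   9   10   11    7   10   10    9   10    8    8    7    7    6    8
    11    7   10    9    8    7]
 [   7    9    7    8    7    9    9    9   10    8    7    8    9    9
    11   10    9    8    7    6]]
254.83618344345123 227.51943256898562
260.73712518488634 220.3225763076509
[[252.71 221.87]
 [252.72 227.36]
 [252.74 231.54]]
[[261.01 214.36]
 [260.91 219.85]
 [260.83 224.04]]
```

Request:
{"op": "arm_command", "data": {
  "deltas": [
    [-0.007, 0, -0.004, -10.1, -5.8, 3, 0.1],
    [-0.007, 0, -0.004, -10.1, -5.8, 4, 0.1],
    [-0.007, 0, -0.004, -10.1, -5.8, 5, 0.1],
    [-0.007, 0, -0.004, -10.1, -5.8, 5, 0.1],
    [-0.007, 0, -0.004, -10.1, -5.8, 5, 0.1],
    [-0.007, 0, -0.004, -10.1, -5.8, 5, 0.1],
    [-0.007, 0, -0.004, -10.1, -5.8, 5, 0.1]
  ]
}}

```text
time_s: 7.12
tcp_pos: [0.6228, -0.0419, 0.1564]
ee_rot: [[-0.073, -0.997, -0.006], [-0.997, 0.073, 0.0], [0.0, 0.006, -1.0]]
wrist_force: [0.6, 0.3, 0.0]
gripper_width: 0.45
gripper_force: 0.0
```

Run:
```python
from h import *
go([.625,-.046,.095],rot(-94.4))
```

```text
t 7.1167 tcp [ 0.6228 -0.0419  0.1564] w 0.4504078118878795 F [0.5534 0.2716 0.0276]
rot [ 0.0063 -0.0001  0.004 ] cm [ 0.3956 -0.291   6.1355]
```

Request:
{"op": "arm_command", "data": {
  "deltas": [
    [0.006, 0, 0.004, 0.4, -0.2, 1, 0.1],
    [0.006, 0, 0.004, 0.4, -0.2, 3, 0.1],
    [0.006, 0, 0.004, 0.4, -0.2, 5, 0.1],
    [0.006, 0, 0.004, 0.4, -0.2, 6.1, 0.1],
    [0.006, 0, 0.004, 0.4, -0.2, 6.1, 0.1],
    [0.006, 0, 0.004, 0.4, -0.2, 6.1, 0.1]
  ]
}}

```text
time_s: 7.62
tcp_pos: [0.6242, -0.0464, 0.0953]
ee_rot: [[-0.077, -0.997, -0.001], [-0.997, 0.077, -0.0], [0.0, 0.001, -1.0]]
wrist_force: [-0.0, 0.2, -0.8]
gripper_width: 0.449
gripper_force: 0.0
```

Request:
{"op": "arm_command", "data": {
  "deltas": [
    [0, 0, 0, 0, 0, 0, 0.5],
    [0, 0, 0, 0, 0, 0, 0.6],
    [0, 0, 0, 0, 0, 0, 1],
    [0, 0, 0, 0, 0, 0, 1],
    [0, 0, 0, 0, 0, 0, 1],
    [0, 0, 0, 0, 0, 0, 1]
  ]
}}

```text
time_s: 8.12
tcp_pos: [0.6244, -0.0458, 0.0953]
ee_rot: [[-0.077, -0.997, -0.0], [-0.997, 0.077, 0.0], [0.0, 0.0, -1.0]]
wrist_force: [-0.7, -0.2, 2.3]
gripper_width: 0.166
gripper_force: 30.0
```

Request:
{"op": "arm_command", "data": {
  "deltas": [
    [0, 0, 0, 0, 0, -0.5, 1],
    [0, 0, 0, 0, 0, -1.2, 1],
    [0, 0, 0, 0, 0, -2, 1],
    [0, 0, 0, 0, 0, -3, 1],
    [0, 0, 0, 0, 0, -4, 1],
    [0, 0, 0, 0, 0, -5, 1],
    [0, 0, 0, 0, 0, -6, 1],
    [0, 0, 0, 0, 0, -7, 1]
  ]
}}

```text
time_s: 8.78
tcp_pos: [0.6251, -0.0458, 0.1673]
ee_rot: [[-0.077, -0.997, 0.002], [-0.997, 0.077, 0.0], [-0.0, -0.002, -1.0]]
wrist_force: [-0.1, 0.5, -0.1]
gripper_width: 0.165
gripper_force: 30.0
```

Request:
{"op": "arm_command", "data": {
  "deltas": [
    [0, 0, 0, 0, 0, -1.5, 1],
    [0, 0, 0, 0, 0, -3, 1],
    [0, 0, 0, 0, 0, -5, 1],
    [0, 0, 0, 0, 0, -5, 1],
    [0, 0, 0, 0, 0, -5, 1],
    [0, 0, 0, 0, 0, -5, 1]
  ]
}}

```text
time_s: 9.28
tcp_pos: [0.624, -0.0457, 0.2149]
ee_rot: [[-0.077, -0.997, -0.001], [-0.997, 0.077, 0.001], [-0.0, 0.001, -1.0]]
wrist_force: [0.5, 0.5, -0.5]
gripper_width: 0.167
gripper_force: 30.0
```

Run:
```python
from h import *
n=np.array([-.0867,-.7611,.6428]);W=np.array([.5645,.168,.108])
R=rot(-96.5,40); print(R)
zt=-R[:,2]; c=W+.08*n; p=c+zt*.034; print('centre',c,'tcp',p, zt)
go(p,R)
s=capture('scene')
a=cv2.resize(s['pixels'][125:240,220:340],None,fx=5,fy=5,interpolation=cv2.INTER_CUBIC)
cv2.imwrite('pics/l1.png',a)
```

```text
[[-0.08671869 -0.99357186 -0.07276562]
 [-0.7611202   0.11320321 -0.63865568]
 [ 0.64278761  0.         -0.76604444]]
centre [0.557564 0.107112 0.159424] tcp [0.56003803 0.12882629 0.18546951] [0.07276562 0.63865568 0.76604444]
t 9.2833 tcp [ 0.624  -0.0457  0.2149] w 0.16729789588230684 F [ 0.4804  0.4513 -0.5448]
rot [-0.0119  0.6985  0.0351] cm [-16.9088   7.7244   2.9609]
```

View pics/l1.png

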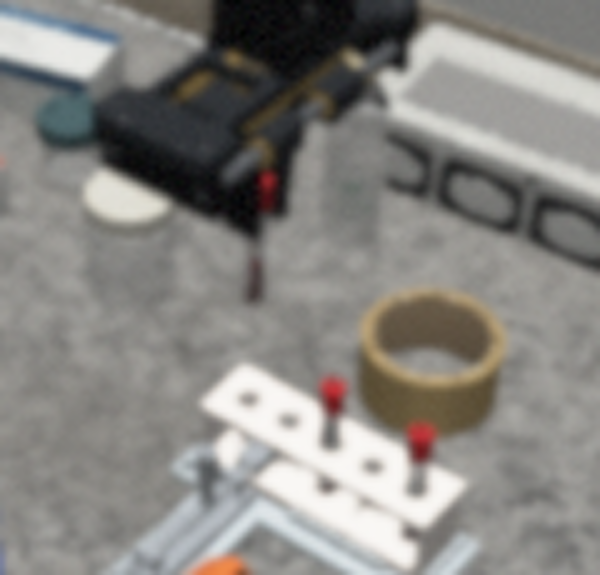

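Run:
```python
from h import *
s=capture('scene');st=sense();R=np.array(st['ee_rot']);p=np.array(st['tcp_pos'])
np.set_printoptions(precision=2,suppress=True)
for tilt in(0,-5,-10,5):
    d=R@[np.sin(np.radians(tilt)),0,np.cos(np.radians(tilt))]
    print(tilt,((proj(s,[p-d*.011,p+d*.01,p+d*.034,p+d*.079])-[220,125])+.5)*5-.5)
im=s['pixels'][155:190,262:282].astype(int)
print((im[...,2]-im[...,1])); print(im.mean(2).astype(int))
```

```text
0 [[255.61 181.36]
 [254.39 211.81]
 [253.03 245.6 ]
 [250.6  306.19]]
-5 [[257.02 182.11]
 [253.12 211.13]
 [248.81 243.28]
 [241.09 300.82]]
-10 [[258.41 182.97]
 [251.87 210.35]
 [244.64 240.64]
 [231.72 294.72]]
5 [[254.19 180.74]
 [255.65 212.38]
 [257.28 247.56]
 [260.2  310.81]]
[[ -2  -4  -2  -1  -1  -1   0   2   2   4   8  12   9   4  -1  -1   1   1
    0   2]
 [ -3  -2  -1   0  -3  -2  -2  -1  -2   2   7  12   9   3  -2   1   1   1
    1   1]
 [ -1   0   0   0  -2  -2  -2  -2  -1   1   6  10   7   2   0   3   0   2
    2   2]
 [ -3   0  -3  -3  -2  -3  -2  -2  -1   2   9  11   8   3   1   1   0   3
    2   3]
 [  2   0  -1  -2   0  -2  -2  -2  -2   9  27  42  31  13   3   0   1   1
    1   2]
 [  1  -3  -2  -2  -2  -2  -1   0   3  24  60  77  60  28   5   0   2   1
    3   2]
 [ -2   2  -1  -1  -3   1   0   1   4  32  72  89  72  33   5   1   1   1
    1   3]
 [ -3  -1  -1  -2  -2  -2  -1   1   3  25  63  78  58  27   4   0   1   1
    1   0]
 [  1   0   2  -2   2   2  -3   2   3  22  44  60  46  20   4   2   2   2
    0   2]
 [  0  -2   3   2  -4   2  -1  -3  -3  19  44  5
[... 4438 characters left out ...]
 151 152
  150 153]
 [139 138 137 133 131 124 112  90  67  68  93 123 138 146 152 154 156 155
  159 161]
 [136 134 135 134 131 125 107  84  60  70  95 124 137 144 146 152 153 155
  157 157]
 [133 132 133 131 129 124 106  81  68  78  99 121 134 140 144 146 149 149
  149 154]
 [132 132 132 131 131 127 114 100  88  99 115 124 132 138 136 142 141 139
  138 144]
 [137 138 135 135 135 135 130 122 117 120 129 131 136 135 138 135 135 132
  130 134]
 [146 149 144 142 142 143 139 139 135 135 138 139 138 135 133 133 131 128
  130 132]
 [145 150 150 148 148 147 141 140 142 143 145 144 143 137 133 132 132 132
  131 133]
 [143 148 152 153 154 153 149 144 140 142 149 148 147 141 136 133 133 132
  132 131]]
```

Request:
{"op": "arm_command", "data": {
  "deltas": [
    [0, 0.1, 0.005, -2.2, 1, 0.3, 1],
    [-0.002, 0.2, 0.01, -4.4, 2, 0.6, 1],
    [-0.004, 0.3, 0.015, -6.6, 3, 1, 1],
    [-0.006, 0.4, 0.02, -9, 4, 1.4, 1],
    [-0.008, 0.5, 0.025, -11.5, 5.2, 1.8, 1],
    [-0.01, 0.6, 0.03, -14, 6.4, 2.2, 1],
    [-0.012, 0.698, 0.035, -16, 7.3, 2.6, 1],
    [-0.012, 0.698, 0.035, -16.5, 7.5, 2.8, 1]
  ]
}}

```text
time_s: 10.05
tcp_pos: [0.5611, 0.1285, 0.183]
ee_rot: [[-0.078, -0.994, -0.072], [-0.757, 0.106, -0.645], [0.649, 0.005, -0.761]]
wrist_force: [0.1, -0.1, -1.1]
gripper_width: 0.168
gripper_force: 30.0
```

Request:
{"op": "arm_command", "data": {
  "deltas": [
    [0, 0, 0, 0, 0, 0, 1],
    [0, 0, 0, 0, 0, 0, 1],
    [0, 0, 0, 0, 0, 0, 1],
    [0, 0, 0, 0, 0, 0, 1]
  ]
}}

```text
time_s: 10.38
tcp_pos: [0.5625, 0.1231, 0.1875]
ee_rot: [[-0.089, -0.993, -0.074], [-0.762, 0.115, -0.638], [0.642, -0.001, -0.767]]
wrist_force: [0.5, -0.2, -0.4]
gripper_width: 0.165
gripper_force: 30.0
```

Run:
```python
from h import *
go([.560,.1288,.1855],rot(-96.5,40))
s=capture('scene');t=capture('top')
a=cv2.resize(s['pixels'][130:220,165:245],None,fx=5,fy=5,interpolation=cv2.INTER_CUBIC)
b=cv2.resize(t['pixels'][160:250,155:235],None,fx=5,fy=5,interpolation=cv2.INTER_CUBIC)
cv2.imwrite('pics/f1.png',np.hstack([a,b]))
st=sense();R=np.array(st['ee_rot']);p=np.array(st['tcp_pos']);np.set_printoptions(precision=1,suppress=True)
P=[p+R[:,2]*d for d in(0,.034,.079)]
print(((proj(s,P)-[165,130])+.5)*5, ((proj(t,P)-[155,160])+.5)*5)
```

```text
t 10.3833 tcp [0.5625 0.1231 0.1875] w 0.16488826122504455 F [ 0.5452 -0.1664 -0.3972]
rot [ 0.0009  0.0013 -0.0019] cm [-0.5405  0.3096 -0.1914]
[[222.1 159.7]
 [252.3 211.1]
 [291.6 278. ]] [[185.2 195.7]
 [232.1 201.7]
 [290.6 209.2]]
```

View pics/f1.png

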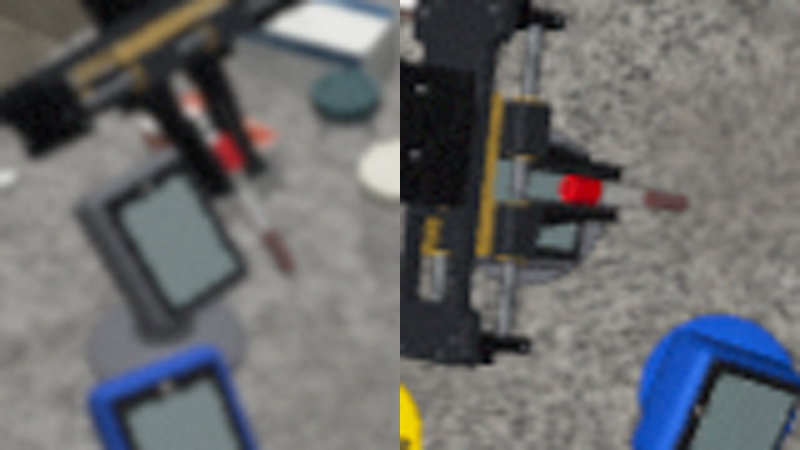

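Run:
```python
from h import *
s=capture('scene');t=capture('top');np.set_printoptions(precision=4,suppress=True)
q=tri(t,np.array([[180,188],[287,203]])/5+[154.5,159.5],s,np.array([[228,155],[290,271]])/5+[164.5,129.5]); print(q)
d=q[0,:3]-q[1,:3];print(np.linalg.norm(d)); 
R=rot(-96.5,40); u=-R[:,2]; d/=np.linalg.norm(d); print(d,u,'angle',np.degrees(np.arccos(d@u)))
c=(q[0,:3]-u*.0345+q[1,:3]+u*.045)/2; W=np.array([.5645,.168,.108]); n=R[:,0]; print(c, 'win xyz', (c-W)@u,(c-W)@R[:,1],(c-W)@n)
```

```text
[[0.5676 0.1249 0.187  0.0028]
 [0.5597 0.0752 0.129  0.0016]]
0.07680990285981795
[0.1031 0.6471 0.7554] [0.0728 0.6387 0.766 ] angle 1.9038785905176814
[0.564  0.1034 0.162 ] win xyz 9.725684510398403e-05 -0.006830849511042897 0.08391898957075913
```

Request:
{"op": "arm_command", "data": {
  "deltas": [
    [0, 0, 0, -0.2, 0.25, 0, 1],
    [0, 0, 0, -0.4, 0.5, 0, 1],
    [0, 0, 0, -0.4, 0.5, 0, 1],
    [0, 0, 0, -0.4, 0.5, 0, 1],
    [0, 0, 0, -0.4, 0.5, 0, 1],
    [0, 0, 0, -0.4, 0.5, 0, 1],
    [0, 0, 0, -0.4, 0.5, 0, 1],
    [0, 0, 0, -0.4, 0.5, 0, 1]
  ]
}}

```text
time_s: 11.25
tcp_pos: [0.5576, 0.1281, 0.1842]
ee_rot: [[-0.086, -0.994, -0.073], [-0.761, 0.113, -0.639], [0.643, 0.0, -0.766]]
wrist_force: [-0.6, -0.0, -0.6]
gripper_width: 0.16
gripper_force: 30.0
```

Run:
```python
from h import *
go([.559,.1288,.1855],rot(-96.5,40)); print(sense()['joint_velocities'])
finish_job()
```

```text
t 11.25 tcp [0.5576 0.1281 0.1842] w 0.15970931320341955 F [-0.5734 -0.0462 -0.6429]
rot [0.0001 0.     0.0004] cm [ 0.02   -0.1335 -0.1537]
[-0.0765  0.1191  0.0358 -0.0509  0.0073  0.0406]
the job is handed in; nothing more can be done
```

I handed the job in at 11.3 s with the bolt pushed against its stop and the reader-end tube held tipped over the grey reader's window, about 8 cm off the glass and within a few mm of centre by camera. The label side was never seen directly: it should face the glass because the tube was only tipped toward the reader in the grip.

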